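Count out a charge of milling balls on the rocking pocket board

ROBOT

A 6-joint arm with a two-finger parallel gripper is mounted at the origin on a cart in front of the work surface, level with it; the furniture and walls round the work are solid. World frame = base frame: x ahead of the robot, y to its left, z up, the work surface at z = 0. Lengths are in m, angles in rad, forces in N, time in s.
With the tool pointing down it reaches from about 0.375 to 0.9 m from the base axis. Payload 3.1 kg.
Tool frame: the origin (TCP) lies on the centre line of the jaws, within the pads' length; the fingertips stand 22 mm ahead of it and the grasp point (between the pads) lies 3 mm ahead of it; z points along the fingers, y is the line along which they close (so a half turn about z gives the same grasp; the last joint's range is limited). The gripper opens to 85 mm and grips with 20 to 120 N. Pads are 22 mm wide; open, the fingers measure 114 mm over their backs; the gripper's body (76 mm by 85 mm) begins 54 mm behind the grasp point. The pads swing forward as they close: fully open they stand 13 mm farther back than shut.
Start: joints at [0.927, 0.527, 1.433, -0, 1.181, -0.178], TCP at [0.28, 0.559, 0.253] pointing down, gripper open.
Joint ranges: [-3.08, 3.08], [-0.75, 2.2], [0.22, 2.44], [-1.43, 4.57], [0, 2.65], [-2.85, 2.85]. Speed limits (rad/s): [2.79, 2.79, 3.14, 3.14, 3.14, 3.14].

INTERFACE

Orientations are given as a unit quaternion [x, y, z, w].
In Python, from station import manip, snapshot gives the robot as it stands (manip), with the cameras as plain functions.
- The arm moves only by the tool step_hand, called after "Emit:" in YAML: its name, and indented under it one key for each argument. Schema: {"type":"object","properties":{"rows":{"type":"array","items":{"type":"array","items":{"type":"number"},"minItems":5,"maxItems":5},"minItems":1,"maxItems":20},"force":{"type":"number"},"only":{"type":"string"},"quiet":{"type":"boolean"},"lines":{"type":"string"}},"required":["rows"],"additionalProperties":false}. rows is a list of rows, 1 to 20 of them, each of 5 numbers: dx, dy, dz in shares of 600 mm (1.0 is 600 mm), then a turn about the tool's z in shares of 2 rad (1.0 is 2 rad), then the opening from 0.0 (shut) to 1.0 (fully open); each row is the pose to reach, as a shift and turn from the pose commanded when the call began, along the tool's axes at that moment; what a row does not reach only later rows make up. A row lasts 1/10 s, in which the tool goes at most 0.05 m and 0.15 rad, less where a joint would pass 70% of its speed; a pose out of reach is approached as far as the arm can. The fingers move at their own pace and stop on an object; force is the grip in N (left out, the last holds). Time passes only in rows, so rows that do not move let the fingers close. The tool returns the time, the measured TCP pose, the force, the opening and the grip force at its end. only (a regular expression) keeps the lines of the reply that match it, lines (a string "A,B") keeps lines A to B, and quiet returns only ok. No shift or turn number may pass 1 either way. Input that does not fit is refused with a message, and nothing moves.
- manip.sense(): the state, without advancing time (a new reading comes with each control period).
- snapshot(name): name is "scene" or "top"; returns a dict with "pixels" (400x640x3 uint8, red, green, blue), "range_z" (400x640 float32, m along the optical axis (not along the pixel's ray), 0 where there is no reading), "fov_y" (degrees; the focal length in pixels is half the picture's height over the tangent of half this angle, whatever the lens; pixels are square), "cx", "cy" (the principal point, pixels), "k1" (the pictures are not rectified: a ray, as slopes to the right and down, at radius r is drawn at 1 + k1 r^2 times it, then the intrinsics apply), "R" (3x3) and "t" (3): a world point X has camera coordinates R X + t. Camera axes: x right, y down, z forward; pixel columns grow to the right and rows downward; lengths in m; the calibration is good to about 2 mm. A picture is of the moment at which its call begins.
- manip.sign_off(): hands the job in; it is judged then, once.
The state is a dict: "t": time; "q": joint angles; "qd": joint speeds; "tau": joint torques, N m; "tcp_pos": TCP position; "tool_rot": TCP orientation; "force": force on the tool from outside, world axes, zero at the start; "ft_torque": the same for the moment, N m; "finger_gap": opening from 0.0 (shut) to 1.0 (fully open); "gripper_force": force on a finger pad.
Only numpy, scipy, OpenCV 4.12 (cv2) and the standard library are available. Lean on these libraries where they do the work, as an engineer would, in place of code of your own. Each camera call takes 0.05 s, during which the arm holds its last target. There are 200 camera calls.

TASK

Count out one charge of five steel balls on the counting board: lift the paddle at its front to free the hidden latch, swing that end of the board up so that the balls roll out of the channel into the pockets, and rock it again as often as it takes until each of the five pockets holds a ball. Then lower the board home by hand so that all the surplus balls roll back into the channel, let the paddle down so that the latch locks again, and let go. Do not let the board drop, spill no ball, and leave the things round about where they stand.

Things in the scene. Friction and masses are not known exactly. Their poses are not given: they have to be found in the camera images.
- paddle_grip (a point): Middle of the dark steel roller (14 mm thick, 36 mm long in y) at the front edge of the flat dark paddle that sticks out in front of the board, 47 mm above the bench when home: pinch it from above across its 36 mm, fingers closing along y; they are free for 60 mm either side. x points from the roller to the paddle's hinge pin, 55 mm behind it.
- paddle (a joint): Turn of the paddle about its hinge pin on the board's front, rad: 0 = down (as found), grows as the roller is lifted, stop at 0.45. A light spring (1 to 2 N at the roller) pulls it down. A pawl under it hooks a keeper on the stand and locks the board at home; it is clear above 0.25 and springs back under the keeper when the paddle is let down with the board home.
- board (a joint): Tilt of the white counting board, rad: 0 = home, front (channel) end low, sloping 0.20 down to the front; grows as the front is raised by the paddle; level at 0.20; stop at 0.58, sloping 0.38 down to the pockets. Balls leave the channel above about 0.42 and run to the pockets in under 1 s. Front-heavy: needs 3 to 5 N of lift at the roller and falls home if let go.
- board_axis (a point): Middle of the board's rocking axis, on the fixed stand, 82 mm above the bench: x to the back of the stand (away from the paddle), y along the axis, z up. In the board's frame (origin here, the same axes when the board is level) the paddle's hinge pin lies at (-110, 0, -2) mm, and the roller's middle 55 mm in front of it along the board's -x while the paddle is down.
- channel (a point): Middle of the floor of the stock channel, the trough inside the board's front wall, 115 mm long in y and reaching from 10 mm in front of this point to 28 mm behind it (the rear 20 mm a 0.2 rad ramp up to the field, 4 mm higher). Axes as the board's: x from channel to pockets, z out of the board. Walls round the board stand 18 mm above the field.
- pocket_0 (a point): Where the middle of a ball lies when it sits in pocket 0 (0 at the board's -y end, 4 at its +y end): five square pockets in a row along the rear wall, each 19 mm wide and long, its floor 6 mm below the field, 24 mm apart, with 5 mm ribs between; 150 mm behind the channel point. A ball in it may lie up to 3 mm from this point. Axes as the board's.
- pocket_1 (a point): Where the middle of a ball lies when it sits in pocket 1 (0 at the board's -y end, 4 at its +y end): five square pockets in a row along the rear wall, each 19 mm wide and long, its floor 6 mm below the field, 24 mm apart, with 5 mm ribs between; 150 mm behind the channel point. A ball in it may lie up to 3 mm from this point. Axes as the board's.
- pocket_2 (a point): Where the middle of a ball lies when it sits in pocket 2 (0 at the board's -y end, 4 at its +y end): five square pockets in a row along the rear wall, each 19 mm wide and long, its floor 6 mm below the field, 24 mm apart, with 5 mm ribs between; 150 mm behind the channel point. A ball in it may lie up to 3 mm from this point. Axes as the board's.
- pocket_3 (a point): Where the middle of a ball lies when it sits in pocket 3 (0 at the board's -y end, 4 at its +y end): five square pockets in a row along the rear wall, each 19 mm wide and long, its floor 6 mm below the field, 24 mm apart, with 5 mm ribs between; 150 mm behind the channel point. A ball in it may lie up to 3 mm from this point. Axes as the board's.
- pocket_4 (a point): Where the middle of a ball lies when it sits in pocket 4 (0 at the board's -y end, 4 at its +y end): five square pockets in a row along the rear wall, each 19 mm wide and long, its floor 6 mm below the field, 24 mm apart, with 5 mm ribs between; 150 mm behind the channel point. A ball in it may lie up to 3 mm from this point. Axes as the board's.
- ball_0: One of ten like polished steel milling balls, 15 mm across, 14 g; origin at its middle. All ten start in the channel, most of them heaped at its -y end.
- ball_1: One of ten like polished steel milling balls, 15 mm across, 14 g; origin at its middle. All ten start in the channel, most of them heaped at its -y end.
- ball_2: One of ten like polished steel milling balls, 15 mm across, 14 g; origin at its middle. All ten start in the channel, most of them heaped at its -y end.
- ball_3: One of ten like polished steel milling balls, 15 mm across, 14 g; origin at its middle. All ten start in the channel, most of them heaped at its -y end.
- ball_4: One of ten like polished steel milling balls, 15 mm across, 14 g; origin at its middle. All ten start in the channel, most of them heaped at its -y end.
- ball_5: One of ten like polished steel milling balls, 15 mm across, 14 g; origin at its middle. All ten start in the channel, most of them heaped at its -y end.
- ball_6: One of ten like polished steel milling balls, 15 mm across, 14 g; origin at its middle. All ten start in the channel, most of them heaped at its -y end.
- ball_7: One of ten like polished steel milling balls, 15 mm across, 14 g; origin at its middle. All ten start in the channel, most of them heaped at its -y end.
- ball_8: One of ten like polished steel milling balls, 15 mm across, 14 g; origin at its middle. All ten start in the channel, most of them heaped at its -y end.
- ball_9: One of ten like polished steel milling balls, 15 mm across, 14 g; origin at its middle. All ten start in the channel, most of them heaped at its -y end.
- forceps: Steel forceps, 126 mm long and 9 mm thick, lying on the bench 0.11 m to the -y side of the stand; a bystander.
- petri_1: Small closed petri dish, 62 mm across, 14 mm high, on the bench about 0.12 m to the +y side of the stand; a bystander. Origin under its middle.
- bottle_amber: Brown bottle with a dark cap, 60 mm across, 130 mm high, standing off to the left; a bystander. Origin under its middle.
- cup_0: White lidded sample cup, 72 mm across, 70 mm high, standing off to the left; a bystander. Origin under its middle.

How it is judged:
On the way:
1. the board is unlatched and swung up, past level (over 0.25 rad) (value of joint board above 0.25 rad), for 0.1 s.
At the end, for the whole second after the job is handed in: Each of the five pockets holds a ball (its middle within 7 mm of the pocket point) and every other ball lies in the channel (no more than 30 mm behind the channel point); the board is home (under 0.03 rad) with the paddle down (under 0.08 rad), so that the latch is locked (value of joint board below 0.03 rad and value of joint paddle below 0.08 rad and distance between any of ball_0, ball_1, ball_2, ball_3, ball_4, ball_5, ball_6, ball_7, ball_8, ball_9 and pocket_0 below 0.007 m and distance between any of ball_0, ball_1, ball_2, ball_3, ball_4, ball_5, ball_6, ball_7, ball_8, ball_9 and pocket_1 below 0.007 m and distance between any of ball_0, ball_1, ball_2, ball_3, ball_4, ball_5, ball_6, ball_7, ball_8, ball_9 and pocket_2 below 0.007 m and distance between any of ball_0, ball_1, ball_2, ball_3, ball_4, ball_5, ball_6, ball_7, ball_8, ball_9 and pocket_3 below 0.007 m and distance between any of ball_0, ball_1, ball_2, ball_3, ball_4, ball_5, ball_6, ball_7, ball_8, ball_9 and pocket_4 below 0.007 m and ((x of ball_0 in the frame of channel between -0.012 and 0.03 m and z of ball_0 in the frame of channel between 0 and 0.03 m) or distance between ball_0 and pocket_0 below 0.007 m or distance between ball_0 and pocket_1 below 0.007 m or distance between ball_0 and pocket_2 below 0.007 m or distance between ball_0 and pocket_3 below 0.007 m or distance between ball_0 and pocket_4 below 0.007 m) and ((x of ball_1 in the frame of channel between -0.012 and 0.03 m and z of ball_1 in the frame of channel between 0 and 0.03 m) or distance between ball_1 and pocket_0 below 0.007 m or distance between ball_1 and pocket_1 below 0.007 m or distance between ball_1 and pocket_2 below 0.007 m or distance between ball_1 and pocket_3 below 0.007 m or distance between ball_1 and pocket_4 below 0.007 m) and ((x of ball_2 in the frame of channel between -0.012 and 0.03 m and z of ball_2 in the frame of channel between 0 and 0.03 m) or distance between ball_2 and pocket_0 below 0.007 m or distance between ball_2 and pocket_1 below 0.007 m or distance between ball_2 and pocket_2 below 0.007 m or distance between ball_2 and pocket_3 below 0.007 m or distance between ball_2 and pocket_4 below 0.007 m) and ((x of ball_3 in the frame of channel between -0.012 and 0.03 m and z of ball_3 in the frame of channel between 0 and 0.03 m) or distance between ball_3 and pocket_0 below 0.007 m or distance between ball_3 and pocket_1 below 0.007 m or distance between ball_3 and pocket_2 below 0.007 m or distance between ball_3 and pocket_3 below 0.007 m or distance between ball_3 and pocket_4 below 0.007 m) and ((x of ball_4 in the frame of channel between -0.012 and 0.03 m and z of ball_4 in the frame of channel between 0 and 0.03 m) or distance between ball_4 and pocket_0 below 0.007 m or distance between ball_4 and pocket_1 below 0.007 m or distance between ball_4 and pocket_2 below 0.007 m or distance between ball_4 and pocket_3 below 0.007 m or distance between ball_4 and pocket_4 below 0.007 m) and ((x of ball_5 in the frame of channel between -0.012 and 0.03 m and z of ball_5 in the frame of channel between 0 and 0.03 m) or distance between ball_5 and pocket_0 below 0.007 m or distance between ball_5 and pocket_1 below 0.007 m or distance between ball_5 and pocket_2 below 0.007 m or distance between ball_5 and pocket_3 below 0.007 m or distance between ball_5 and pocket_4 below 0.007 m) and ((x of ball_6 in the frame of channel between -0.012 and 0.03 m and z of ball_6 in the frame of channel between 0 and 0.03 m) or distance between ball_6 and pocket_0 below 0.007 m or distance between ball_6 and pocket_1 below 0.007 m or distance between ball_6 and pocket_2 below 0.007 m or distance between ball_6 and pocket_3 below 0.007 m or distance between ball_6 and pocket_4 below 0.007 m) and ((x of ball_7 in the frame of channel between -0.012 and 0.03 m and z of ball_7 in the frame of channel between 0 and 0.03 m) or distance between ball_7 and pocket_0 below 0.007 m or distance between ball_7 and pocket_1 below 0.007 m or distance between ball_7 and pocket_2 below 0.007 m or distance between ball_7 and pocket_3 below 0.007 m or distance between ball_7 and pocket_4 below 0.007 m) and ((x of ball_8 in the frame of channel between -0.012 and 0.03 m and z of ball_8 in the frame of channel between 0 and 0.03 m) or distance between ball_8 and pocket_0 below 0.007 m or distance between ball_8 and pocket_1 below 0.007 m or distance between ball_8 and pocket_2 below 0.007 m or distance between ball_8 and pocket_3 below 0.007 m or distance between ball_8 and pocket_4 below 0.007 m) and ((x of ball_9 in the frame of channel between -0.012 and 0.03 m and z of ball_9 in the frame of channel between 0 and 0.03 m) or distance between ball_9 and pocket_0 below 0.007 m or distance between ball_9 and pocket_1 below 0.007 m or distance between ball_9 and pocket_2 below 0.007 m or distance between ball_9 and pocket_3 below 0.007 m or distance between ball_9 and pocket_4 below 0.007 m)); the robot touches nothing.
It fails at once if a ball has been spilled off the board (its middle lower than 45 mm above the bench) (height (world z) of any of ball_0, ball_1, ball_2, ball_3, ball_4, ball_5, ball_6, ball_7, ball_8, ball_9 below 0.045 m).
It fails at once if the board was let drop (it falls faster than 5 rad/s) (velocity of joint board below -5 rad/s).
It fails at once if a bystander has been pushed more than 30 mm or tipped over (distance of any of forceps, petri_1, bottle_amber, cup_0 from where it was at the start of the episode above 0.03 m or angle between any of petri_1, bottle_amber, cup_0's own z axis and vertical above 0.35 rad).
It also fails if it takes over 72 s, if anything falls off the work surface, if the arm or the gripper's body presses on something with over 40 N, if the wrist force passes 120 N, or if a joint passes its speed limit or range.

## Working session

There is one attempt and no reset: what is moved stays moved. The work goes in short steps, Python scripts to look and compute and a tool call to move; the robot and the scene stay as the last step left them, time stands still between calls to the robot, and variables do not carry over. Pictures are saved under pics/ and viewed, at most 10 in all, crops included, and the job is handed in when it is done.

```bash
ls; mkdir -p pics; cat > h.py <<'E'
from station import manip, snapshot
import numpy as np, cv2
def snap(n,f=None):
    s=snapshot(n)
    if f: cv2.imwrite('pics/'+f,cv2.cvtColor(s['pixels'],cv2.COLOR_RGB2BGR))
    return s
def K(s):
    h=s['pixels'].shape[0]; f=h/2/np.tan(np.radians(s['fov_y'])/2)
    return np.array([[f,0,s['cx']],[0,f,s['cy']],[0,0,1.]])
def ray(s,uv):
    p=cv2.undistortPoints(np.array(uv,float).reshape(-1,1,2),K(s),np.array([s['k1'],0,0,0,0.])).reshape(-1,2)
    d=np.c_[p,np.ones(len(p))]; R=np.array(s['R']); return -R.T@np.array(s['t']), d@R, d
def onplane(s,uv,z):
    o,d,_=ray(s,uv); return o+d*((z-o[2])/d[:,2])[:,None]
def bydepth(s,uv):
    uv=np.atleast_2d(uv); o,d,_=ray(s,uv); r=s['range_z'][uv[:,1].astype(int),uv[:,0].astype(int)]
    return o+d*r[:,None]
def proj(s,X):
    X=np.atleast_2d(X).astype(float); rv=cv2.Rodrigues(np.array(s['R'],float))[0]
    return cv2.projectPoints(X,rv,np.array(s['t'],float),K(s),np.array([s['k1'],0,0,0,0.]))[0].reshape(-1,2)
E
python3 - <<'E'
from h import *
a=snap('scene','s1.png');b=snap('top','t1.png')
print(manip.sense())
for s in (a,b): print(s['fov_y'],s['cx'],s['cy'],s['k1'],-np.array(s['R']).T@s['t'],np.array(s['R'])[2])
E
```

```text
pics
station.py
{'t': 0.1, 'q': array([ 9.27512188e-01,  5.28378184e-01,  1.43379387e+00, -1.92313427e-05,
        1.18140263e+00, -1.78464364e-01]), 'qd': array([-0.00171504, -0.00105049, -0.00197068, -0.00092278, -0.00016047,
       -0.00122677]), 'tau': array([-3.00928502e-05, -4.43309784e+01, -1.78584784e+01, -1.68075630e-04,
        3.86141488e-03, -3.66626443e-05]), 'tcp_pos': array([0.27974859, 0.55821216, 0.25242211]), 'tool_rot': array([ 2.30319611e-01,  9.73114533e-01, -9.12085009e-04, -3.87669506e-04]), 'force': array([-0.00443972,  0.2540635 ,  0.27981313]), 'ft_torque': array([ 0.03479002,  0.0105163 , -0.03031323]), 'gripper_force': 0.0, 'finger_gap': 1.002054569116816}
51.22403751814416 320.89014003867834 205.8800672729259 -0.011512911194204098 [ 0.15448695 -0.51176232  0.52305008] [ 0.50547888  0.70886438 -0.49193739]
56.92873842900922 322.35031531987414 205.768250711503 0.015256764866388802 [0.52333582 0.12151636 0.96103612] [ 0.0539619  -0.01367585 -0.99844934]
```

View pics/s1.png

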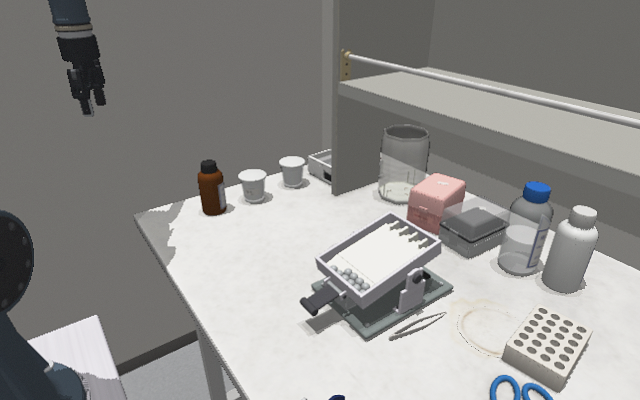

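View pics/t1.png

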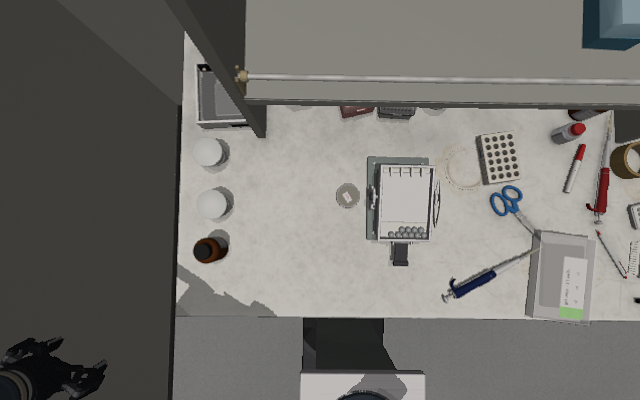

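The scene view shows the board with balls at its front -y side and the paddle at (320,300). The top view shows the paddle at (400,254), the board at (405,200), forceps at (437,200) and the petri dish at (347,195). Next I measure the roller and the stand's orientation.

```bash
python3 - <<'E'
from h import *
s=snap('top'); p=s['pixels'].astype(int)
m=((p.max(2)<75)).astype(np.uint8); m[:,:380]=0;m[:,425:]=0;m[:238]=0;m[285:]=0
n,l,st,c=cv2.connectedComponentsWithStats(m)
i=1+st[1:,4].argmax(); print(st[i],c[i])
uv=np.argwhere(l==i)[:,::-1]
r=cv2.minAreaRect(uv.astype(np.float32)); print(r)
print(cv2.boxPoints(r), onplane(s,cv2.boxPoints(r),.047))
P=bydepth(s,uv); 
for v in range(uv[:,1].min(),uv[:,1].max()+1):
    k=uv[:,1]==v; print(v,uv[k,0].min(),uv[k,0].max(),P[k].mean(0).round(4))
# tray white interior/base
b=((p.min(2)>205)).astype(np.uint8); b[:,:365]=0;b[:,445:]=0;b[:150]=0;b[245:]=0
# stand grey-green base
g=((p[:,:,1]-p[:,:,0]>6)).astype(np.uint8); g[:,:350]=0;g[:,450:]=0;g[:145]=0;g[250:]=0
n,l,st,c=cv2.connectedComponentsWithStats(g)
uv2=np.argwhere(g>0)[:,::-1]; r=cv2.minAreaRect(uv2.astype(np.float32)); print(r,onplane(s,cv2.boxPoints(r),.01))
cr=cv2.resize(s['pixels'][140:290,340:460],None,fx=4.8,fy=4,interpolation=2)
cr=cv2.resize(s['pixels'][145:285,340:460],None,fx=4,fy=4,interpolation=2)
cv2.imwrite('pics/c1.png',cr[:,:,::-1])
E
```

```text
[391 243  17  23 305] [400.01639344 254.67868852]
((399.0, 254.0), (22.0, 16.0), 90.0)
[[391. 243.]
 [407. 243.]
 [407. 265.]
 [391. 265.]] [[ 0.48281305 -0.06194801  0.047     ]
 [ 0.48331328 -0.10159122  0.047     ]
 [ 0.42930538 -0.10155704  0.047     ]
 [ 0.4288257  -0.06204959  0.047     ]]
243 394 395 [ 0.4822 -0.0742  0.0299]
244 394 407 [ 0.481  -0.0837  0.0545]
245 395 407 [ 0.4788 -0.0842  0.0582]
246 395 407 [ 0.4763 -0.0842  0.0582]
247 394 407 [ 0.4736 -0.084   0.0531]
248 394 407 [ 0.4712 -0.0839  0.0537]
249 394 406 [ 0.4686 -0.0831  0.0517]
250 394 406 [ 0.4662 -0.083   0.052 ]
251 394 406 [ 0.4637 -0.0831  0.0519]
252 394 406 [ 0.4612 -0.0834  0.0507]
253 394 406 [ 0.4588 -0.0834  0.0506]
254 394 406 [ 0.4565 -0.0828  0.0536]
255 394 406 [ 0.4541 -0.0828  0.0534]
256 394 406 [ 0.4517 -0.0828  0.0536]
257 394 406 [ 0.4491 -0.0831  0.0522]
258 393 406 [ 0.4463 -0.0827  0.0482]
259 391 406 [ 0.4432 -0.0817  0.0409]
260 394 406 [ 0.4417 -0.0834  0.0508]
261 393 407 [ 0.4394 -0.0829  0.0529]
262 393 407 [ 0.4371 -0.0828  0.0537]
263 393 407 [ 0.4346 -0.0828  0.0534]
264 393 407 [ 0.4322 -0.0828  0.0533]
265 393 407 [ 0.4295 -0.0834  0.0507]
((397.0347900390625, 198.2191925048828), (59.07038116455078, 80.30622100830078), 0.716159999370575) [[ 0.49321564 -0.00747031  0.01      ]
 [ 0.70165641 -0.00879163  0.01      ]
 [ 0.70195276 -0.16293747  0.01      ]
 [ 0.49325609 -0.15982831  0.01      ]]
```

View pics/c1.png

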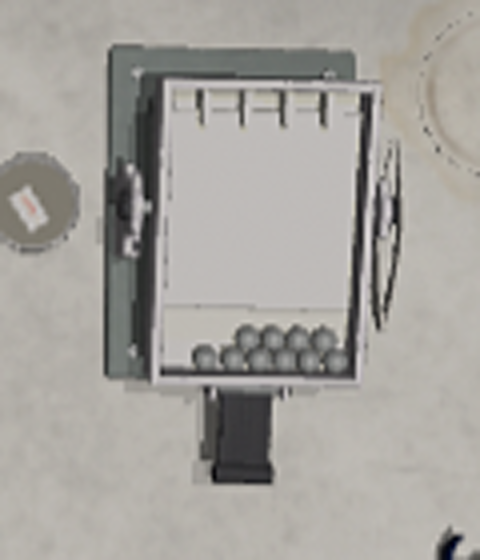

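The crop shows the roller at crop (242,470), which is top pixel (400,263). The petri dish is at left, the forceps at right, and the balls sit in the front channel. The roller is at (0.435, -0.083, 0.047) and the stand centre at (0.597, -0.084), which agrees with the 0.162 m geometry. I'll move above the roller.

The rows are not in the units I measure in: shifts go in shares of 600 mm and turns go in shares of 2 rad. I convert before sending: -0.5036 m is -0.8393, -0.4258 m is -0.7097, -0.45 rad is -0.225.

Emit:
step_hand:
  rows:
    - [-0.355,-0.42,0,-0.1125,0.7]
    - [-0.7097,-0.8393,0,-0.225,0.7]
    - [-0.7097,-0.8393,0,-0.225,0.7]
    - [-0.7097,-0.8393,0,-0.225,0.7]
    - [-0.7097,-0.8393,0,-0.225,0.7]
    - [-0.7097,-0.8393,0,-0.225,0.7]
    - [-0.7097,-0.8393,0,-0.225,0.7]
    - [-0.7097,-0.8393,0,-0.225,0.7]
    - [-0.7097,-0.8393,0,-0.225,0.7]
    - [-0.7097,-0.8393,0,-0.225,0.7]
    - [-0.7097,-0.8393,0,-0.225,0.7]
    - [-0.7097,-0.8393,0,-0.225,0.7]
    - [-0.7097,-0.8393,0,-0.225,0.7]
    - [-0.7097,-0.8393,0,-0.225,0.7]
    - [-0.7097,-0.8393,0,-0.225,0.7]
    - [-0.7097,-0.8393,0,-0.225,0.7]
    - [-0.7097,-0.8393,0,-0.225,0.7]
    - [-0.7097,-0.8393,0,-0.225,0.7]
    - [-0.7097,-0.8393,0,-0.225,0.7]
    - [-0.7097,-0.8393,0,-0.225,0.7]
  force: 30

```text
t: 2.15
tcp_pos: [0.4349, -0.0815, 0.2534]
tool_rot: [0.007, 1.0, -0.0, 0.0]
force: [0.3, -1.0, 1.1]
finger_gap: 0.696
gripper_force: 0.0
```

```bash
python3 -c "
from h import *
s=manip.sense();print(s['tcp_pos'],s['tool_rot'],s['qd'])"
```

```text
[ 0.43491499 -0.081511    0.25341599] [ 6.63614393e-03  9.99977980e-01 -1.20758945e-05  2.58594349e-05] [-0.00717687  0.00185095 -0.00330166 -0.00166503 -0.0001436  -0.00104099]
```

To row units: 0.205 m is 0.3417, 0.2 m is 0.3333.

Emit:
step_hand:
  rows:
    - [0,-0.0017,0.0833,0,0.7]
    - [0,-0.0017,0.1667,0,0.7]
    - [0,-0.0017,0.2167,0,0.7]
    - [0,-0.0017,0.25,0,0.7]
    - [0,-0.0017,0.2833,0,0.7]
    - [0,-0.0017,0.3167,0,0.7]
    - [0,-0.0017,0.3333,0,0.7]
    - [0,-0.0017,0.3417,0,0.7]
    - [0,-0.0017,0.3417,0,0.7]
  force: 30

```text
t: 3.05
tcp_pos: [0.435, -0.0833, 0.0481]
tool_rot: [0.007, 1.0, 0.0, -0.0]
force: [0.2, -0.6, 0.3]
finger_gap: 0.699
gripper_force: 0.0
```

```bash
python3 - <<'E'
from h import *
s=snap('scene'); cv2.imwrite('pics/s2.png',cv2.resize(s['pixels'][200:350,260:470],None,fx=3,fy=3,interpolation=2)[:,:,::-1])
E
```

```text
(no output)
```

View pics/s2.png

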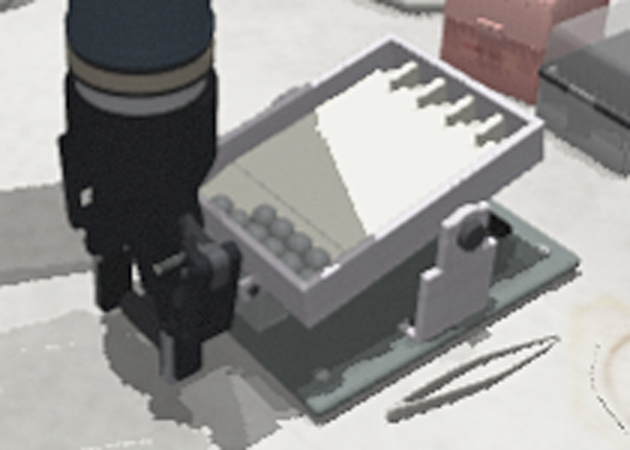

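The fingers straddle the paddle, with the near finger at crop (180,350). The board is home and the balls are in the channel. Now I close and lift the paddle to 0.45: 24 mm up, with a small x shift.

Emit:
step_hand:
  rows:
    - [0,0,0,0,0.3]
    - [0,0,0,0,0.3]
    - [0,0,0,0,0.3]
    - [0,0,0,0,0.3]
    - [0,0,0,0,0.3]
    - [0,0,0,0,0.3]
  force: 40

```text
t: 3.7
tcp_pos: [0.4354, -0.0849, 0.0493]
tool_rot: [0.006, 1.0, -0.001, 0.001]
force: [-3.9, -7.8, 3.8]
finger_gap: 0.407
gripper_force: 41.0
```

Emit:
step_hand:
  rows:
    - [0,0,-0.0083,0,0.3]
    - [0,0,-0.0167,0,0.3]
    - [0,0,-0.025,0,0.3]
    - [0,0,-0.0333,0,0.3]
    - [-0.0017,0,-0.04,0,0.3]
    - [-0.0017,0,-0.04,0,0.3]

```text
t: 4.3
tcp_pos: [0.4364, -0.0849, 0.0729]
tool_rot: [0.007, 1.0, -0.001, 0.001]
force: [-2.2, -9.2, -7.1]
finger_gap: 0.413
gripper_force: 40.5
```

To row units: -0.085 m is -0.1417, -0.078 m is -0.13.

Emit:
step_hand:
  rows:
    - [0,-0.0025,-0.0133,0,0.3]
    - [0,-0.0025,-0.0267,0,0.3]
    - [-0.0017,-0.0025,-0.04,0,0.3]
    - [-0.0017,-0.0025,-0.0533,0,0.3]
    - [-0.005,-0.0025,-0.07,0,0.3]
    - [-0.0083,-0.0025,-0.0867,0,0.3]
    - [-0.015,-0.0025,-0.105,0,0.3]
    - [-0.02,-0.0025,-0.12,0,0.3]
    - [-0.025,-0.0025,-0.13,0,0.3]
    - [-0.03,-0.0025,-0.1417,0,0.3]
    - [-0.03,-0.0025,-0.1417,0,0.3]
    - [-0.03,-0.0025,-0.1417,0,0.3]
    - [-0.03,-0.0025,-0.1417,0,0.3]
    - [-0.03,-0.0025,-0.1417,0,0.3]
    - [-0.03,-0.0025,-0.1417,0,0.3]
    - [-0.03,-0.0025,-0.1417,0,0.3]
    - [-0.03,-0.0025,-0.1417,0,0.3]

```text
t: 6.0
tcp_pos: [0.4528, -0.0852, 0.1576]
tool_rot: [0.007, 1.0, -0.0, -0.001]
force: [-2.8, -5.7, -3.8]
finger_gap: 0.41
gripper_force: 40.9
```

```bash
python3 - <<'E'
from h import *
s=snap('top'); a=s['pixels'][150:260,360:450]
q=snap('scene')['pixels'][180:330,290:450]
cv2.imwrite('pics/c2.png',np.hstack([cv2.resize(a,(400,480),interpolation=2),cv2.resize(q,(400,480),interpolation=2)])[:,:,::-1])
E
```

```text
(no output)
```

View pics/c2.png

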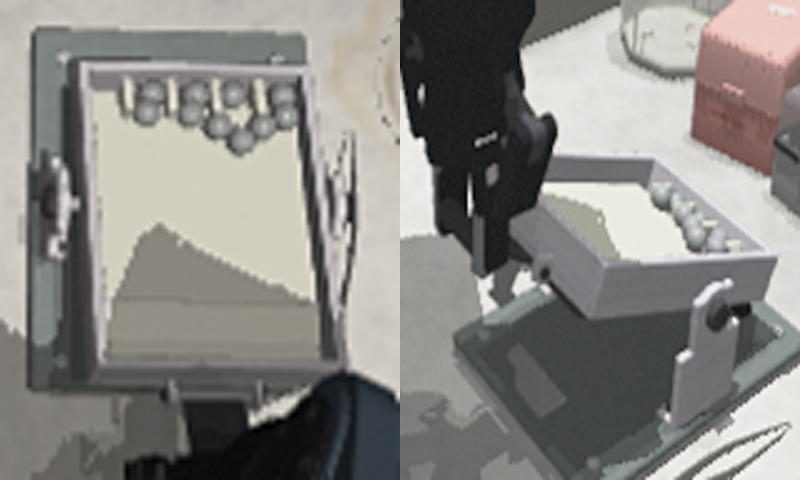

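The pictures show pockets 0–3 filled and pocket 4, the leftmost at (110,90), still empty. Six surplus balls lie behind the filled pockets. I'll rock the board again, raising it faster to scatter them.

To row units: 0.082 m is 0.1367, 0.078 m is 0.13.

Emit:
step_hand:
  rows:
    - [0.005,0,0.0133,0,0.3]
    - [0.0133,0,0.03,0,0.3]
    - [0.02,0,0.05,0,0.3]
    - [0.025,0,0.07,0,0.3]
    - [0.0283,0,0.09,0,0.3]
    - [0.03,0,0.11,0,0.3]
    - [0.03,0,0.13,0,0.3]
    - [0.03,0,0.1367,0,0.3]
    - [0.03,0,0.1367,0,0.3]
    - [0.03,0,0.1367,0,0.3]
    - [0.03,0,0.1367,0,0.3]
    - [0.03,0,0.1367,0,0.3]
    - [0.03,0,0.1367,0,0.3]
    - [0.03,0,0.1367,0,0.3]
    - [0.03,0,0.1367,0,0.3]

```text
t: 7.6
tcp_pos: [0.4373, -0.0854, 0.0756]
tool_rot: [0.008, 1.0, -0.001, 0.002]
force: [5.7, -0.4, 1.2]
finger_gap: 0.413
gripper_force: 41.1
```

```bash
python3 -c "
from h import *
s=snap('top'); a=s['pixels'][150:260,360:450]
cv2.imwrite('pics/dn.png',cv2.resize(a,(400,480),interpolation=2)[:,:,::-1])"
```

Emit:
step_hand:
  rows:
    - [0,0,-0.025,0,0.3]
    - [-0.0033,0,-0.0583,0,0.3]
    - [-0.0133,0,-0.0967,0,0.3]
    - [-0.0233,0,-0.125,0,0.3]
    - [-0.03,0,-0.1367,0,0.3]
    - [-0.03,0,-0.1367,0,0.3]
    - [-0.03,0,-0.1367,0,0.3]
    - [-0.03,0,-0.1367,0,0.3]
    - [-0.03,0,-0.1367,0,0.3]
    - [-0.03,0,-0.1367,0,0.3]
    - [-0.03,0,-0.1367,0,0.3]
    - [-0.03,0,-0.1367,0,0.3]
    - [-0.03,0,-0.1367,0,0.3]
    - [-0.03,0,-0.1367,0,0.3]

```text
t: 9.05
tcp_pos: [0.4503, -0.0852, 0.156]
tool_rot: [0.006, 1.0, 0.0, -0.005]
force: [-1.8, -6.6, -4.3]
finger_gap: 0.405
gripper_force: 40.7
```

```bash
python3 - <<'E'
from h import *
s=snap('top'); a=s['pixels'][150:260,360:450]
d=cv2.imread('pics/dn.png')
cv2.imwrite('pics/c3.png',np.hstack([d,cv2.resize(a,(400,480),interpolation=2)[:,:,::-1]]))
E
```

```text
(no output)
```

View pics/c3.png

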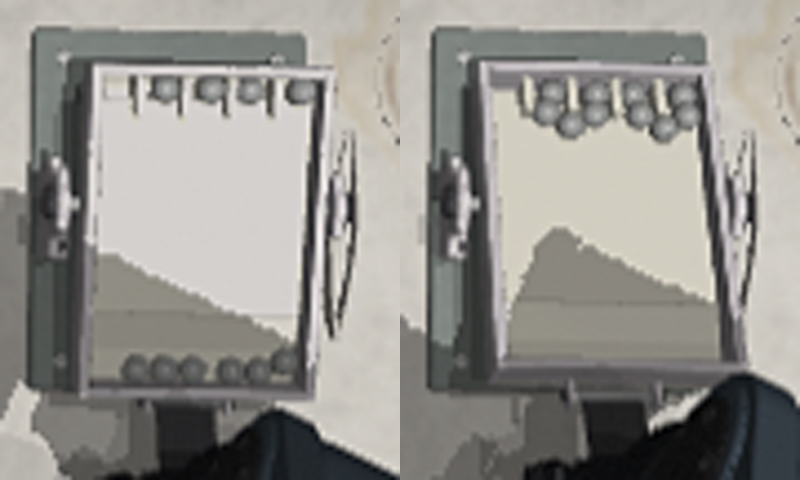

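The left half shows the board down with six surplus balls in the channel. The right half shows it up with pocket 4 (510,90) still empty and the nearest surplus ball at (547,112). I'll rock faster and check pocket 4 numerically.

To row units: 0.08 m is 0.1333, 0.073 m is 0.1217.

```bash
cat > chk.py <<'E'
from h import *
import sys
s=snap('top'); g=cv2.cvtColor(s['pixels'],cv2.COLOR_RGB2GRAY)
b=g[150:260,360:450]; r=[(115,90),(165,90),(210,90),(250,90),(298,90)]
print([int(g[149+round(y*.229):152+round(y*.229),359+round(360*0+x*.225)+0:362+round(x*.225)].mean()) for x,y in [(x,y) for x,y in r]] )
cv2.imwrite('pics/%s.png'%sys.argv[1],cv2.resize(s['pixels'][150:260,360:450],(400,480),interpolation=2)[:,:,::-1])
E
```

Emit:
step_hand:
  rows:
    - [0.01,0,0.025,0,0.3]
    - [0.0217,0,0.0583,0,0.3]
    - [0.0283,0,0.0933,0,0.3]
    - [0.03,0,0.1217,0,0.3]
    - [0.0267,0,0.1333,0,0.3]
    - [0.0267,0,0.1333,0,0.3]
    - [0.0267,0,0.1333,0,0.3]
    - [0.0267,0,0.1333,0,0.3]
    - [0.0267,0,0.1333,0,0.3]
    - [0.0267,0,0.1333,0,0.3]
    - [0.0267,0,0.1333,0,0.3]
    - [0.0267,0,0.1333,0,0.3]
    - [0.0267,0,0.1333,0,0.3]

```text
t: 10.4
tcp_pos: [0.4364, -0.0851, 0.0772]
tool_rot: [0.007, 1.0, 0.0, -0.002]
force: [0.2, -5.4, -0.4]
finger_gap: 0.41
gripper_force: 41.1
```

```bash
python3 chk.py d2
```

```text
[205, 147, 149, 153, 146]
```

Emit:
step_hand:
  rows:
    - [0,0,-0.0417,0,0.3]
    - [-0.01,0,-0.0917,0,0.3]
    - [-0.0233,0,-0.1333,0,0.3]
    - [-0.0267,0,-0.1367,0,0.3]
    - [-0.0267,0,-0.1367,0,0.3]
    - [-0.0267,0,-0.1367,0,0.3]
    - [-0.0267,0,-0.1367,0,0.3]
    - [-0.0267,0,-0.1367,0,0.3]
    - [-0.0267,0,-0.1367,0,0.3]
    - [-0.0267,0,-0.1367,0,0.3]
    - [-0.0267,0,-0.1367,0,0.3]
    - [-0.0267,0,-0.1367,0,0.3]

```text
t: 11.65
tcp_pos: [0.4498, -0.0852, 0.1578]
tool_rot: [0.007, 1.0, 0.0, -0.005]
force: [-3.7, -7.6, -3.1]
finger_gap: 0.409
gripper_force: 41.3
```

```bash
python3 chk.py u2
```

```text
[120, 146, 145, 111, 85]
```

Emit:
step_hand:
  rows:
    - [0.01,0,0.025,0,0.3]
    - [0.0217,0,0.0583,0,0.3]
    - [0.0283,0,0.0933,0,0.3]
    - [0.03,0,0.1217,0,0.3]
    - [0.0267,0,0.135,0,0.3]
    - [0.0267,0,0.135,0,0.3]
    - [0.0267,0,0.135,0,0.3]
    - [0.0267,0,0.135,0,0.3]
    - [0.0267,0,0.135,0,0.3]
    - [0.0267,0,0.135,0,0.3]
    - [0.0267,0,0.135,0,0.3]
    - [0.0267,0,0.135,0,0.3]
    - [0.0267,0,0.135,0,0.3]
    - [0.0267,0,0.135,0,0.3]

```text
t: 13.1
tcp_pos: [0.4356, -0.0849, 0.078]
tool_rot: [0.007, 1.0, 0.0, -0.003]
force: [-2.8, -6.9, 0.6]
finger_gap: 0.407
gripper_force: 41.0
```

```bash
python3 chk.py d3
python3 - <<'E'
import cv2,numpy as np
cv2.imwrite('pics/c4.png',np.hstack([cv2.resize(cv2.imread('pics/%s.png'%n),(266,320)) for n in('d2','u2','d3')]))
E
```

```text
[144, 147, 149, 152, 148]
```

View pics/c4.png

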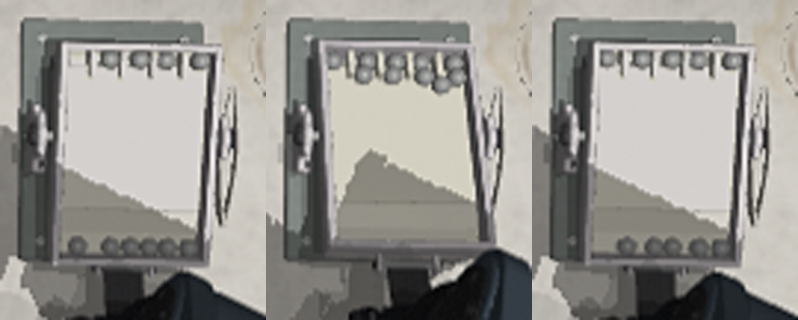

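All five pockets are filled and five balls lie in the channel. I'll lower the board home, let the paddle down, and release.

To row units: 0.029 m is 0.0483, 0.026 m is 0.0433.

Emit:
step_hand:
  rows:
    - [0,0,0.0033,0,0.3]
    - [0,0,0.0067,0,0.3]
    - [0,0,0.0117,0,0.3]
    - [0,0,0.0167,0,0.3]
    - [0,0,0.0233,0,0.3]
    - [0,0,0.03,0,0.3]
    - [0,0,0.0367,0,0.3]
    - [0,0,0.0433,0,0.3]
    - [0,0,0.0483,0,0.3]
    - [0,0,0.0483,0,0.3]
    - [0,0,0.0483,0,0.3]

```text
t: 14.25
tcp_pos: [0.4364, -0.0851, 0.0521]
tool_rot: [0.007, 1.0, -0.0, -0.001]
force: [-4.7, -5.0, 34.2]
finger_gap: 0.408
gripper_force: 46.9
```

```bash
python3 - <<'E'
from h import *
s=snap('scene'); q=s['pixels'][180:330,290:450]; a=snap('top')['pixels'][150:260,360:450]
cv2.imwrite('pics/c5.png',np.hstack([cv2.resize(a,(400,480),interpolation=2),cv2.resize(q,(400,480),interpolation=2)])[:,:,::-1])
E
```

```text
(no output)
```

View pics/c5.png

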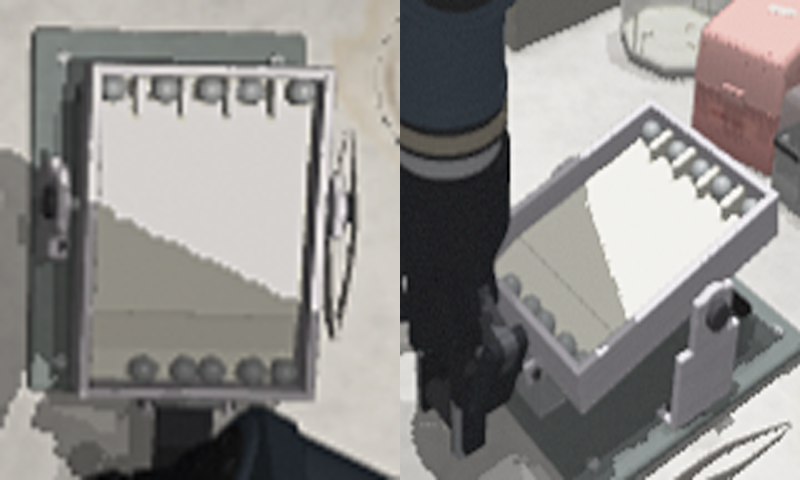

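The top view shows five balls in the pockets and five in the channel. The 34 N reaction needs explaining, so I'll measure the board slope and the paddle height.

```bash
cat > slope.py <<'E'
from h import *
for n in('top','scene'):
    s=snap(n)
    # grid of field points at expected home surface
    if n=='top': uv=np.array([(u,v) for u in range(386,424) for v in range(180,215)])
    else: uv=np.array([(u,v) for u in range(370,400) for v in range(235,262)])
    P=bydepth(s,uv); A=np.c_[P[:,:2]-[.597,-.084],np.ones(len(P))]
    k=np.ones(len(P),bool)
    for _ in range(4):
        c=np.linalg.lstsq(A[k],P[k,2],rcond=None)[0]; r=P[:,2]-A@c; k=abs(r)<.004
    print(n,c,k.mean(),np.std(r[k]))
s=snap('top'); uv=np.array([(u,v) for u in range(397,404) for v in range(244,262)]);P=bydepth(s,uv)
for v in range(244,262,2): k=uv[:,1]==v; print(v,np.median(P[k],0).round(4))
E
python3 slope.py
```

```text
top [0.1984152  0.00878179 0.08831725] 0.987218045112782 0.0014761775351165639
scene [0.20254309 0.00250247 0.09035188] 1.0 0.0008644165659970064
244 [ 0.4812 -0.0811  0.0579]
246 [ 0.4762 -0.0823  0.0563]
248 [ 0.4713 -0.0823  0.0557]
250 [ 0.4664 -0.0822  0.0554]
252 [ 0.4614 -0.0806  0.0526]
254 [ 0.4646 -0.0599  0.1626]
256 [ 0.4616 -0.0561  0.179 ]
258 [ 0.458  -0.0524  0.1866]
260 [ 0.4546 -0.0502  0.1949]
```

The slope is 0.20, so the board is home, and the paddle surface matches its initial heights. The pads just slipped on the roller against the paddle's stop. I'll relieve the load, open and retreat.

To row units: -0.003 m is -0.005, -0.002 m is -0.0033.

Emit:
step_hand:
  rows:
    - [0,0,-0.0033,0,0.3]
    - [0,0.0025,-0.005,0,0.3]
    - [0,0.0025,-0.005,0,0.7]
    - [0,0.0025,-0.005,0,0.7]
    - [0,0.0025,-0.005,0,0.7]
    - [0,0.0025,-0.005,0,0.7]
    - [0,0.0025,-0.005,0,0.7]
    - [0,0.0025,-0.005,0,0.7]

```text
t: 15.3
tcp_pos: [0.4378, -0.0831, 0.0521]
tool_rot: [0.007, 1.0, 0.0, -0.0]
force: [0.3, 0.1, -0.2]
finger_gap: 0.702
gripper_force: 0.0
```

Emit:
step_hand:
  rows:
    - [0,0,-0.0167,0,0.7]
    - [0,0,-0.05,0,0.7]
    - [0,0,-0.1,0,0.7]
    - [0,0,-0.1667,0,0.7]
    - [0.05,0,-0.2333,0,0.7]
    - [0.05,0,-0.2667,0,0.7]
    - [0.05,0,-0.2667,0,0.7]
    - [0.05,0,-0.2667,0,0.7]
    - [0.05,0,-0.2667,0,0.7]
    - [0.05,0,-0.2667,0,0.7]

```text
t: 16.3
tcp_pos: [0.4076, -0.0827, 0.2112]
tool_rot: [0.007, 1.0, 0.001, -0.001]
force: [-0.0, 0.6, 0.3]
finger_gap: 0.696
gripper_force: 0.0
```

```bash
python3 slope.py; python3 chk.py e; python3 - <<'E'
from h import *
q=snap('scene')['pixels'][180:330,290:450]; a=cv2.imread('pics/e.png')
a=snap('top')['pixels'][150:280,360:450]
cv2.imwrite('pics/c6.png',np.hstack([cv2.resize(a,(390,560),interpolation=2),cv2.resize(q,(400,560),interpolation=2)])[:,:,::-1])
E
```

```text
top [0.19605302 0.01252769 0.08827195] 0.9849624060150376 0.0015459114236528173
scene [0.20039119 0.00144334 0.09039791] 0.9950617283950617 0.0008640390865687008
244 [ 0.4812 -0.0817  0.0594]
246 [ 0.4763 -0.0821  0.0577]
248 [ 0.4714 -0.0819  0.0565]
250 [ 0.4665 -0.0824  0.0559]
252 [ 0.4615 -0.0829  0.0542]
254 [ 0.4565 -0.0821  0.0539]
256 [ 0.4516 -0.0829  0.0529]
258 [ 0.4466 -0.0832  0.0517]
260 [ 0.4417 -0.0835  0.0503]
[139, 143, 145, 148, 144]
```

View pics/c6.png

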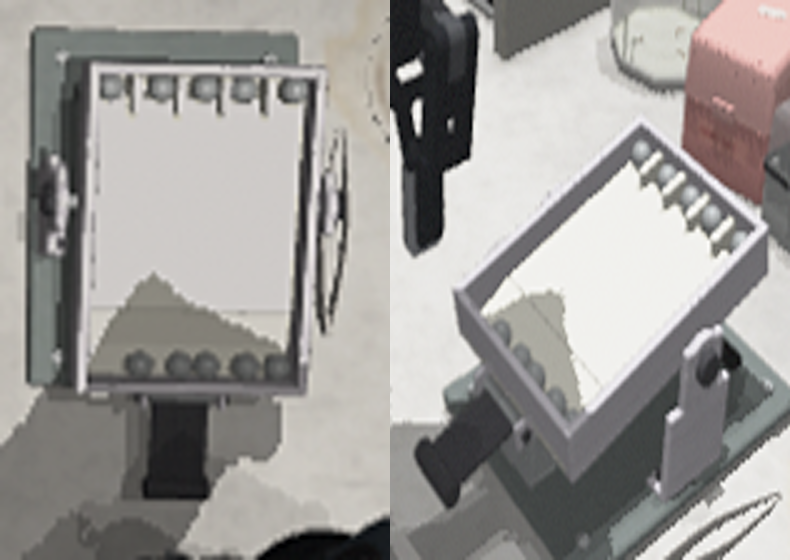

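The picture shows five balls in the pockets, five in the channel, the paddle free and parallel to the board (slope about 0.2, so down), and the gripper clear. Handing in.

```bash
python3 -c "
from h import *
print(manip.sign_off())"
```

```text
the job is handed in; nothing more can be done
None
```

The job is handed in at about 16 s: all five pockets hold a ball, the other five are back in the channel, the board is home with the paddle down and released, no balls spilled, and nothing nearby was touched; the sign-off returned no verdict.

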